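# Shim the middle post of a board fixture and start its heater

### The arm

A 6-joint arm with a two-finger parallel gripper is mounted at the origin on the work surface. World frame = base frame: x ahead of the robot, y to its left, z up, the work surface at z = 0. Lengths are in mm, angles in rad, forces in N, time in s.
With the tool pointing down it reaches from about 350 to 800 mm from the base axis. Payload 7.3 kg.
Tool frame: the origin (TCP) lies midway between the tips of the shut fingers; the grasp point (between the pads) lies 19 mm behind it; z points along the fingers, y is the line along which they close (so a half turn about z gives the same grasp; the last joint's range is limited). The gripper opens to 85 mm and grips with 20 to 120 N. Pads are 22 mm wide; open, the fingers measure 114 mm over their backs; the gripper's body (76 mm by 85 mm) begins 54 mm behind the grasp point. The pads swing forward as they close: fully open they stand 13 mm farther back than shut.
Start: joints at [-1.465, 0.342, 1.524, -0, 1.275, -0.146], TCP at [130.824, -508.458, 231.322] pointing down, gripper open.
Joint ranges: [-2.53, 2.53], [-0.77, 2.02], [0.04, 2.7], [-1, 4.14], [0.28, 2.66], [-3.11, 3.11]. Speed limits (rad/s): [2.57, 2.57, 3.14, 3.14, 3.14, 3.14].

### API

Orientations are given as a rotation vector (axis times angle).
In Python, from workcell import monitor, read_camera, robot gives the robot as it stands.
- The arm moves only by the shell command python3 -m crank 'ROWS'. ROWS is JSON, one flat list of numbers, 7 for each row, row after row: the opening in per cent of the stroke, from 0 (shut) to 100 (fully open), then the shift along the tool's x, y, z in cm, then the turn, a rotation vector about the tool's x, y, z in rad. In form: [jaw, x, y, z, rx, ry, rz, jaw, x, y, z, rx, ry, rz, ...]. A call has 1 to 20 rows; each row is the pose to reach, as a shift and turn from the pose commanded when the call began, along the tool's axes at that moment; what a row does not reach only later rows make up. A row lasts 1/12 s, in which the tool goes at most 41.7 mm and 7.16 degrees, less where a joint would pass 70% of its speed; a pose out of reach is approached as far as the arm can. A call with a gripper value outside its range is refused whole. The fingers move at their own pace and stop on an object; the grip force is fixed at half the most. Time passes only in rows, so rows that repeat a pose let the fingers close. It gives the time, the measured TCP pose, the force, the opening and the grip force at its end, in the units of the state.
- monitor.state(): the state, without advancing time (a new reading comes with each control period).
- read_camera(name): name is "scene" or "side" or "wrist"; returns a dict with "color" (400x640x3 uint8, red, green, blue), "fx", "fy", "cx", "cy" (pixels), "origin" and "rotation" of the camera in the world; the wrist camera has in their place "T_tool_cam" (4x4, takes a point from camera to tool coordinates, whose origin is the TCP and whose axes are the flange's). Camera axes: x right, y down, z forward; pixel columns grow to the right and rows downward; lengths in mm; the calibration is good to about 2 mm. A picture is of the moment at which its call begins: read the wrist's pose just before it. There is no depth.
- robot.close_job(): hands the job in; it is judged then, once.
The state is a dict: "clock": time; "q": joint angles; "joint_vel": joint speeds; "tau": joint torques, N m; "tcp_pos": TCP position; "eef_rot": TCP orientation; "contact_force": force on the tool from outside, world axes, zero at the start; "moment": the same for the moment, N m; "grip_width": opening from 0.0 (shut) to 1.0 (fully open); "grip_force": force on a finger pad.
Only numpy, scipy, OpenCV 4.12 (cv2) and the standard library are available. Lean on these libraries where they do the work, as an engineer would, in place of code of your own. Each camera call takes 0.05 s, during which the arm holds its last target. There are 200 camera calls.

### The job

Get the circuit-board fixture ready: stack spacer plates from the rack, lying flat and centred, on the fixture's middle post until the top of the stack is as nearly flush with the two side rests as the plates allow; how far down the post stands is different each time and must be found out. With the stack let go, start the fixture's heater: turn the key on the switch box clockwise all the way to its stop, hold it there for a moment, and let it spring back. Leave the screwdriver, jar and heat sink where they are.

Things in the scene. Friction and masses are not known exactly. Their poses are not given: they have to be found in the camera images.
- flush (a point): Point on the fixture midway between its two side rests, at the height of their tops (73 mm above the bench); z up, x level, towards the light bar's side (away from the open side). Straight below it is the centre of the rigid middle post, whose flat steel head is 42 mm (x) by 26 mm (y); the head's top lies 22 to 33 mm below this point, different each time and not given: feel for it or look.
- fixture: Grey board fixture fixed to the bench; origin under the middle post's centre at bench height, axes as point flush. Base plate 15 mm thick, 130 (x) by 220 mm (y), x from -55 to +75 mm. Two steel side rests, 73 mm high, 70 mm long (x), 20 mm wide (y), centred at y +-82 mm, so 144 mm clear between them.
- lightbar (a point): Middle of the lower near edge of the rigid LED bar over the fixture: 8 mm before the post's centre in x, 200 mm above the bench. The bar is 226 mm long (y), 40 mm deep (to +x), 20 mm thick, on two 16 mm square posts at fixture x +18, y +-105 mm. A tool pointing straight down does not fit over the post: come from the fixture's open -x side, tool leaning 25 to 45 degrees towards it.
- rack: Black spacer rack fixed to the bench, base 190 (x) by 160 (y) by 8 mm; origin under its centre. Four stubs, 40 (x) by 24 mm (y), tops 38 mm above the bench, at x +-60, y +-47.5 mm. One plate lies flat on each, in any order, overhanging it at the sides: fingers closing along y can reach up to 30 mm below the plate.
- spacer7_mid (a point): Centre (half-way up) of the loose bare aluminium spacer plate 7 mm thick, 54 mm wide (y) and 50 mm long (x), about 51 g. z up. It starts flat on a rack stub. Of the four plates the thinner are the wider: putting the narrower one below keeps the fingers clear of it when the next is laid on top.
- spacer10_mid (a point): Centre (half-way up) of the loose bare aluminium spacer plate 10 mm thick, 48 mm wide (y) and 50 mm long (x), about 65 g. z up. It starts flat on a rack stub. Of the four plates the thinner are the wider: putting the narrower one below keeps the fingers clear of it when the next is laid on top.
- spacer13_mid (a point): Centre (half-way up) of the loose bare aluminium spacer plate 13 mm thick, 42 mm wide (y) and 50 mm long (x), about 74 g. z up. It starts flat on a rack stub. Of the four plates the thinner are the wider: putting the narrower one below keeps the fingers clear of it when the next is laid on top.
- spacer19_mid (a point): Centre (half-way up) of the loose bare aluminium spacer plate 19 mm thick, 36 mm wide (y) and 50 mm long (x), about 92 g. z up. It starts flat on a rack stub. Of the four plates the thinner are the wider: putting the narrower one below keeps the fingers clear of it when the next is laid on top.
- spacer7: The same 7 mm spacer plate; origin at the centre of its underside.
- spacer10: The same 10 mm spacer plate; origin at the centre of its underside.
- spacer13: The same 13 mm spacer plate; origin at the centre of its underside.
- spacer19: The same 19 mm spacer plate; origin at the centre of its underside.
- key_grip (a point): Centre of the key's black plastic bow, which stands upright on a grey switch box (80 x 65 x 45 mm) fixed to the bench: 30 mm long (its x axis), 9 mm thick (y), 26 mm high (z up). This point is 69 mm above the bench, on the key's vertical turning axis; the box's top is 24 mm below it.
- key (a joint): Angle of the key in rad: 0 at rest (run), grows clockwise seen from above, stop at 1.0 (start). A spring drives it back to 0 (0.03 N m at 0, 0.15 N m at the stop).
- screwdriver: Bystander: screwdriver 200 mm long lying beyond the work; leave alone.
- jar: Bystander: small jar 48 mm across, 60 mm tall; leave alone.
- heatsink: Bystander: dark finned heat sink 50 x 40 x 28 mm; leave alone.
Not all that is in view belongs to the job. What is shaped like the spacer10 but turquoise is not meant.

How it is judged (in metres and radians):
On the way, in this order (a step that is already met when the one before it is completed fails the run):
1. The stack on the middle post is flush with the side rests, centred and flat, and let go (((horizontal distance between spacer7_mid and flush below 0.012 m and angle between spacer7_mid's own z axis and vertical below 0.07 rad and z of spacer7_mid in the frame of flush between -0.0355 and -0.001 m) or horizontal distance between spacer7_mid and flush above 0.06 m) and ((horizontal distance between spacer10_mid and flush below 0.012 m and angle between spacer10_mid's own z axis and vertical below 0.07 rad and z of spacer10_mid in the frame of flush between -0.037 and -0.0025 m) or horizontal distance between spacer10_mid and flush above 0.06 m) and ((horizontal distance between spacer13_mid and flush below 0.012 m and angle between spacer13_mid's own z axis and vertical below 0.07 rad and z of spacer13_mid in the frame of flush between -0.0385 and -0.004 m) or horizontal distance between spacer13_mid and flush above 0.06 m) and ((horizontal distance between spacer19_mid and flush below 0.012 m and angle between spacer19_mid's own z axis and vertical below 0.07 rad and z of spacer19_mid in the frame of flush between -0.0415 and -0.007 m) or horizontal distance between spacer19_mid and flush above 0.06 m) and ((horizontal distance between spacer7_mid and flush below 0.012 m and z of spacer7_mid in the frame of flush between -0.006 and -0.001 m) or (horizontal distance between spacer10_mid and flush below 0.012 m and z of spacer10_mid in the frame of flush between -0.0075 and -0.0025 m) or (horizontal distance between spacer13_mid and flush below 0.012 m and z of spacer13_mid in the frame of flush between -0.009 and -0.004 m) or (horizontal distance between spacer19_mid and flush below 0.012 m and z of spacer19_mid in the frame of flush between -0.012 and -0.007 m)) and linear speed of each of spacer7, spacer10, spacer13, spacer19 below 0.01 m/s and contact force between each of the arm, the fingers and spacer7 below 0.1 N and contact force between each of the arm, the fingers and spacer10 below 0.1 N and contact force between each of the arm, the fingers and spacer13 below 0.1 N and contact force between each of the arm, the fingers and spacer19 below 0.1 N), for 0.2 s.
2. The key is turned clockwise to its stop and held for a moment (value of joint key above 0.85 rad and ((horizontal distance between spacer7_mid and flush below 0.012 m and z of spacer7_mid in the frame of flush between -0.006 and -0.001 m) or (horizontal distance between spacer10_mid and flush below 0.012 m and z of spacer10_mid in the frame of flush between -0.0075 and -0.0025 m) or (horizontal distance between spacer13_mid and flush below 0.012 m and z of spacer13_mid in the frame of flush between -0.009 and -0.004 m) or (horizontal distance between spacer19_mid and flush below 0.012 m and z of spacer19_mid in the frame of flush between -0.012 and -0.007 m))), for 0.2 s.
At the end, for the whole second after the job is handed in: The stack's top is within 2.5 mm of the side rests' height; stacked plates lie flat (within 4 degrees), within 12 mm of the post's centre, at rest and released; other plates are at least 60 mm from the post; the key is back within 0.1 rad of rest (all of step 1 and value of joint key below 0.1 rad); the robot touches nothing.
It fails at once if The screwdriver is moved by more than 25 mm (distance of screwdriver from where it was at the start of the episode above 0.025 m).
It fails at once if The jar is moved by more than 25 mm (distance of jar from where it was at the start of the episode above 0.025 m).
It fails at once if The heatsink is moved by more than 25 mm (distance of heatsink from where it was at the start of the episode above 0.025 m).
It also fails if it takes over 72 s, if anything falls off the work surface, if the arm or the gripper's body presses on something with over 40 N, if the wrist force passes 120 N, or if a joint passes its speed limit or range.

## Working session

There is one attempt and no reset: what is moved stays moved. The work goes in short steps, Python scripts to look and compute and a shell command to move; the robot and the scene stay as the last step left them, time stands still between calls to the robot, and variables do not carry over. Pictures are saved under pics/ and viewed, at most 10 in all, crops included, and the job is handed in when it is done.

```bash
ls; mkdir -p pics
python3 - <<'E'
from workcell import monitor, read_camera, robot
import cv2
print(monitor.state())
for n in ("scene","side"):
    c=read_camera(n); cv2.imwrite(f"pics/{n}0.png",c["color"][:,:,::-1]); print(n,c["fx"],c["fy"],c["cx"],c["cy"],c["origin"],c["rotation"])
c=read_camera("wrist"); cv2.imwrite("pics/wrist0.png",c["color"][:,:,::-1]); print(c["fx"],c["T_tool_cam"])
E
```

```text
pics
{'clock': 0.0, 'q': array([-1.46501372e+00,  3.42723993e-01,  1.52502085e+00,  1.68169146e-05,
        1.27540542e+00, -1.46008691e-01]), 'joint_vel': array([ 8.25929682e-04,  5.30414838e-04, -1.92471938e-03, -7.10135114e-05,
       -6.61941141e-04, -8.66966492e-04]), 'tau': array([ 1.24015856e-03, -4.33673036e+01, -2.46011388e+01,  1.34037750e-04,
        7.83215859e-03,  2.06674411e-07]), 'tcp_pos': array([ 130.77705934, -508.03410287,  230.62396569]), 'eef_rot': array([-3.11518516e+00, -3.94265741e-01, -7.44308446e-05]), 'contact_force': array([-0.98921795, -0.40626304, -0.59490757]), 'moment': array([-0.01172193,  0.00167851, -0.05869479]), 'grip_force': 0.0, 'grip_width': 0.9980973634027424}
scene 380.6492586215793 380.6492586215793 317.5305439569611 203.13259335397575 [903.68818613 278.40980793 820.66307049] [-1.24596739 -2.51807338  0.70133263]
side 403.0502925124738 403.0502925124738 321.8368742904334 198.80445877284086 [489.76256654 715.3653742  676.29952827] [-0.11992078  2.79035414 -1.32738405]
298.4539378514731 [[-8.28812445e-04 -9.46272404e-01 -3.23369526e-01  8.34708504e+01]
 [ 9.99999516e-01 -9.55656153e-04  2.33475932e-04  3.13208781e-01]
 [-5.29961909e-04 -3.23369176e-01  9.46272738e-01 -1.43796360e+02]
 [ 0.00000000e+00  0.00000000e+00  0.00000000e+00  1.00000000e+00]]
```

View pics/scene0.png

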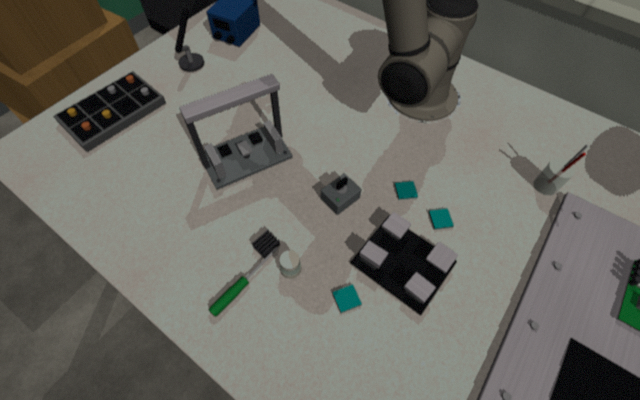

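View pics/side0.png

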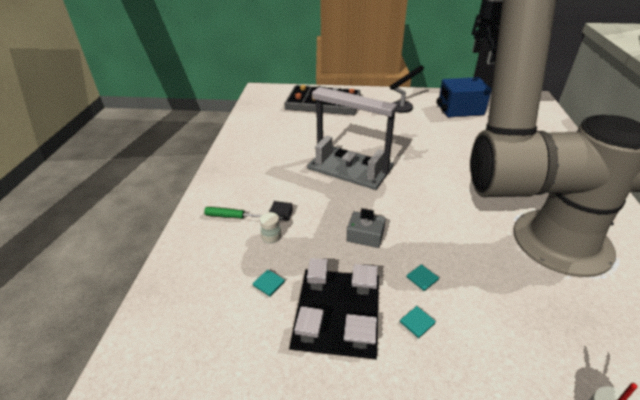

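The scene view shows the fixture around (240,150), the key box at (340,193), and the rack at (405,262) with four aluminium plates at about (396,226), (374,254), (441,257) and (420,289). The turquoise decoys lie on the bench at (405,189), (441,218) and (346,297), and the side view agrees with this. Next I'll take enlarged crops.

```bash
cat > h.py <<'E'
from workcell import monitor, read_camera, robot
import numpy as np, cv2
from scipy.spatial.transform import Rotation as R
class Cam:
    def __init__(s,n):
        st=monitor.state() if n=="wrist" else None
        c=read_camera(n); s.img=c["color"][:,:,::-1].copy()
        s.K=np.array([[c["fx"],0,c["cx"]],[0,c["fy"],c["cy"]],[0,0,1]])
        if n=="wrist":
            T=np.eye(4);T[:3,:3]=R.from_rotvec(st["eef_rot"]).as_matrix();T[:3,3]=st["tcp_pos"];T=T@c["T_tool_cam"]
            s.R,s.o=T[:3,:3],T[:3,3]
        else:
            r=np.array(c["rotation"]);s.R=R.from_rotvec(r).as_matrix() if r.size==3 else r; s.o=np.array(c["origin"])
    def ray(s,uv):
        uv=np.atleast_2d(np.array(uv,float)); d=np.c_[uv,np.ones(len(uv))]@np.linalg.inv(s.K).T@s.R.T
        return d/np.linalg.norm(d,axis=1)[:,None]
    def plane(s,uv,z):
        d=s.ray(uv); return s.o+d*((z-s.o[2])/d[:,2])[:,None]
    def proj(s,P):
        p=(np.atleast_2d(P)-s.o)@s.R@s.K.T; return p[:,:2]/p[:,2:]
def crop(im,x0,y0,x1,y1,f): return cv2.resize(im[y0:y1,x0:x1],None,fx=f,fy=f,interpolation=cv2.INTER_CUBIC)
E
python3 - <<'E'
from h import *
a=Cam("scene");b=Cam("side")
A=crop(a.img,310,165,470,320,3.75)[:560]; cv2.imwrite("pics/c1.png",A)
A=crop(a.img,170,70,300,190,4.9); cv2.imwrite("pics/c2.png",A)
np.set_printoptions(suppress=True,precision=0)
print("rack corners z8",a.plane([[350,265],[422,312],[458,262],[395,216]],8))
print("key",a.plane([[344,182]],69),b.plane([[368,214]],69))
print("fixt base",a.plane([[218,186],[291,154]],15), "bar",a.plane([[180,112],[278,86]],200),b.plane([[307,167],[378,184]],15))
E
```

```text
rack corners z8 [[593. 142.   8.]
 [588. 325.   8.]
 [437. 334.   8.]
 [421. 157.   8.]]
key [[451.  20.  69.]] [[455.  18.  69.]]
fixt base [[ 624. -246.   15.]
 [ 431. -164.   15.]] bar [[ 598. -334.  200.]
 [ 401. -215.  200.]] [[ 627. -236.   15.]
 [ 425. -170.   15.]]
```

View pics/c1.png

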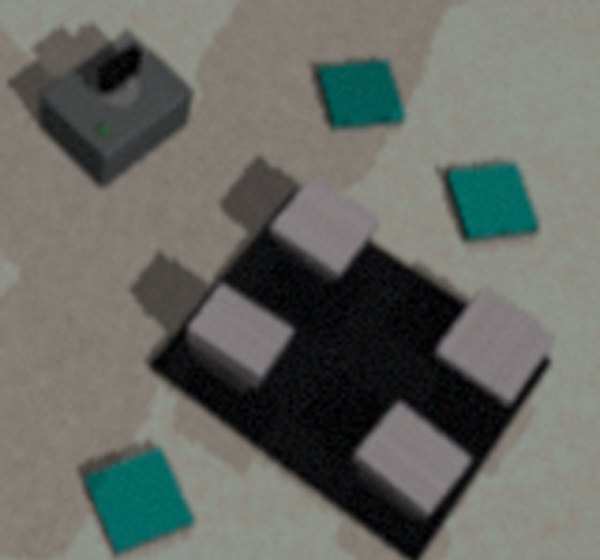

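View pics/c2.png

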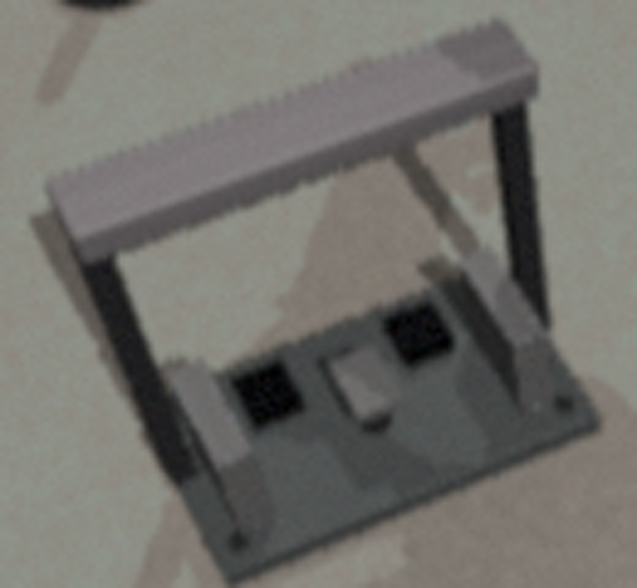

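The crops confirm the layout:
- **Plates:** the four bare aluminium plates are on the rack, and the turquoise ones on the bench aren't meant.
- **Fixture:** its open side faces +y, towards the rack. The post head is at about (243,148) in the scene picture and the light bar is behind it.
- **Key bow:** at about (342,183).

Next I'll move the wrist camera to the fixture's open side.

```bash
cat >> h.py <<'E'
def tool(lean_dir_deg, tilt=35):
    """tool z leans towards horizontal direction angle (deg); tool x away/down"""
    a=np.radians(lean_dir_deg);t=np.radians(tilt);f=np.array([np.cos(a),np.sin(a),0]);Z=np.array([0,0,1.])
    z=-np.cos(t)*Z+np.sin(t)*f; x=-np.cos(t)*f-np.sin(t)*Z
    return np.c_[x,np.cross(z,x),z]
def rel(p,Rt,grasp=False):
    """row (cm, rad) from present pose to TCP (or grasp point) p with orientation Rt"""
    s=monitor.state(); R0=R.from_rotvec(s["eef_rot"]).as_matrix(); p=np.array(p,float)+(19*Rt[:,2] if grasp else 0)
    d=R0.T@(p-s["tcp_pos"])/10; w=R.from_matrix(R0.T@Rt).as_rotvec()
    return np.round(d,2),np.round(w,3),"rows",round(max(np.linalg.norm(d)/4.17,np.linalg.norm(w)/.125),1)
E
python3 - <<'E'
from h import *
s=monitor.state();Rh=R.from_rotvec(s["eef_rot"]).as_matrix()
print(rel([131,-508,400],Rh)); print(rel([551,-150,400],tool(-113,35)));print(rel([551,-150,270],tool(-113,35)))
E
```

```text
(array([  0.03,  -0.03, -16.9 ]), array([0., 0., 0.]), 'rows', np.float64(4.1))
(array([ 49.62, -24.24, -16.88]), array([-0.281, -0.567, -0.888]), 'rows', np.float64(13.8))
(array([ 49.62, -24.23,  -3.88]), array([-0.281, -0.567, -0.888]), 'rows', np.float64(13.3))
```

```bash
python3 -m crank '[100,0,0,-16.9,0,0,0, 100,0,0,-16.9,0,0,0, 100,0,0,-16.9,0,0,0, 100,0,0,-16.9,0,0,0, 100,49.6,-24.2,-16.9,-0.281,-0.567,-0.888, 100,49.6,-24.2,-16.9,-0.281,-0.567,-0.888, 100,49.6,-24.2,-16.9,-0.281,-0.567,-0.888, 100,49.6,-24.2,-16.9,-0.281,-0.567,-0.888, 100,49.6,-24.2,-16.9,-0.281,-0.567,-0.888, 100,49.6,-24.2,-16.9,-0.281,-0.567,-0.888, 100,49.6,-24.2,-16.9,-0.281,-0.567,-0.888, 100,49.6,-24.2,-16.9,-0.281,-0.567,-0.888, 100,49.6,-24.2,-16.9,-0.281,-0.567,-0.888, 100,49.6,-24.2,-16.9,-0.281,-0.567,-0.888, 100,49.6,-24.2,-16.9,-0.281,-0.567,-0.888, 100,49.6,-24.2,-16.9,-0.281,-0.567,-0.888, 100,49.6,-24.2,-3.9,-0.281,-0.567,-0.888, 100,49.6,-24.2,-3.9,-0.281,-0.567,-0.888, 100,49.6,-24.2,-3.9,-0.281,-0.567,-0.888, 100,49.6,-24.2,-3.9,-0.281,-0.567,-0.888]'
python3 - <<'E'
from h import *
s=monitor.state();print(s['tcp_pos'],s['joint_vel'],s['q'])
w=Cam("wrist");cv2.imwrite("pics/w1.png",w.img);np.savez("w1.npz",R=w.R,o=w.o,K=w.K);print(w.o)
E
```

```text
clock: 1.92
tcp_pos: [550.2, -148.6, 264.0]
eef_rot: [2.264, 1.506, -0.723]
contact_force: [-0.9, 0.6, -1.1]
grip_width: 1.001
grip_force: 0.0
[ 550.22928814 -148.56085211  264.00759333] [ 0.05095835  0.152436    0.04317078 -0.02181051 -0.14498415  0.16867919] [-0.09631748  0.54058901  1.27298846 -0.57847791  1.54696334  0.38011307]
[609.29855414 -10.65943274 333.91717636]
```

View pics/w1.png

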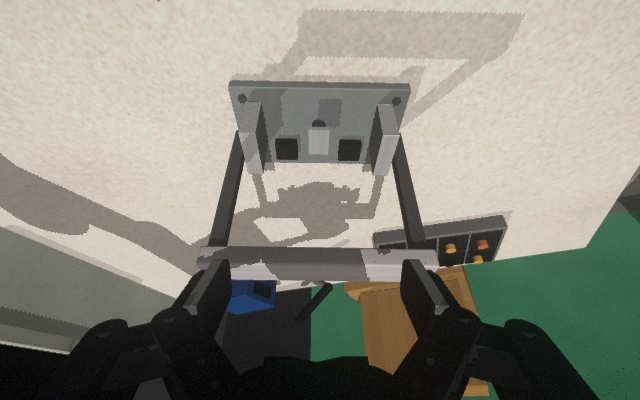

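The wrist view is upside down. The fixture base is at (230..410, 85..163), the rests are near (253,135) and (385,135), and the post head is near (319,140). I'll take a settled picture, enlarged.

Run:
```python
from h import *
s=monitor.state();print(s['tcp_pos'],s['joint_vel'][:3])
w=Cam("wrist");cv2.imwrite("pics/w2.png",crop(w.img,220,70,420,180,4));np.savez("w2.npz",R=w.R,o=w.o,K=w.K);cv2.imwrite("pics/w2f.png",w.img)
```

```text
[ 550.10361681 -148.81439395  263.8159319 ] [-0.02698075 -0.06518809 -0.05924146]
```

View pics/w2.png

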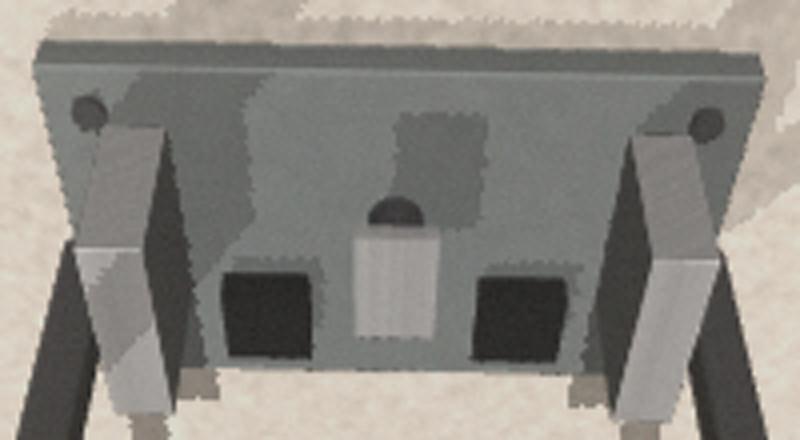

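The crop shows:
- **Rest tops:** left (78,248), (142,248), (172,412), (115,415); right (652,259), (718,259), (668,420), (612,420).
- **Post head top:** (354,237), (438,237), (434,338), (357,336).

```bash
cat > fx.py <<'E'
from h import *
from scipy.optimize import least_squares
d=np.load("w2.npz"); w=Cam.__new__(Cam);w.R,w.o,w.K=d["R"],d["o"],d["K"]
px=lambda l:(np.array(l)+.5)/4-.5+[220,70]
rests=px([[78,248],[142,248],[172,412],[115,415],[652,259],[718,259],[668,420],[612,420]])
head=px([[354,237],[438,237],[434,338],[357,336]])
base=px([[36,62],[764,75]])
P=w.plane(rests,73)
m=np.array([[-35,92],[-35,72],[35,72],[35,92],[-35,-72],[-35,-92],[35,-92],[35,-72]],float)
best=None
for s in (1,-1):
    mm=m*[1,s]
    f=lambda v:(mm@np.array([[np.cos(v[2]),np.sin(v[2])],[-np.sin(v[2]),np.cos(v[2])]])+v[:2]-P[:,:2]).ravel()
    r=least_squares(f,[506,-256,np.radians(-113)])
    if best is None or r.cost<best.cost: best=r
x,y,a=best.x; print("fixture",x,y,np.degrees(a),best.fun.round(1))
Rf=np.array([[np.cos(a),np.sin(a)],[-np.sin(a),np.cos(a)]])
print("baseedge",(w.plane(base,15)[:,:2]-[x,y])@Rf.T)
for h in (40,43,46,49,51): print(h,((w.plane(head,h)[:,:2]-[x,y])@Rf.T).round(1).tolist())
E
python3 fx.py
```

```text
fixture 507.46388293722015 -254.0768588010713 -113.71927900013326 [-1.6  0.6 -0.  -0.5  0.5 -0.9  0.4  1.3 -0.1  0.5  0.9 -0.4  0.6 -0.8
 -0.6  0.2]
baseedge [[ -55.65803517 -108.01866411]
 [ -55.58317526  108.79813495]]
40 [[-12.5, -13.2], [-13.1, 13.2], [31.4, 14.1], [31.0, -12.4]]
43 [[-15.1, -13.1], [-15.6, 13.0], [28.4, 13.9], [28.0, -12.4]]
46 [[-17.7, -13.0], [-18.2, 12.8], [25.4, 13.7], [25.0, -12.3]]
49 [[-20.2, -12.9], [-20.8, 12.7], [22.4, 13.5], [22.0, -12.2]]
51 [[-21.9, -12.9], [-22.5, 12.5], [20.3, 13.4], [20.0, -12.2]]
```

The fixture pose is precise, and the post head is at about 50 mm, so the gap is about 23 mm. That calls for plate 13 with plate 10 on top, and I'll confirm it by contact when placing 13. Next I'll view the rack, with the key on the way.

Run:
```python
from h import *
print(rel([510,320,270],tool(-90,10)))
```

```text
(array([ 34.04, -22.02, -24.12]), array([-0.16 ,  0.432, -0.37 ]), 'rows', np.float64(11.3))
```

```bash
python3 -m crank '[100,34,-22,-24.1,-0.16,0.432,-0.37, 100,34,-22,-24.1,-0.16,0.432,-0.37, 100,34,-22,-24.1,-0.16,0.432,-0.37, 100,34,-22,-24.1,-0.16,0.432,-0.37, 100,34,-22,-24.1,-0.16,0.432,-0.37, 100,34,-22,-24.1,-0.16,0.432,-0.37, 100,34,-22,-24.1,-0.16,0.432,-0.37, 100,34,-22,-24.1,-0.16,0.432,-0.37, 100,34,-22,-24.1,-0.16,0.432,-0.37, 100,34,-22,-24.1,-0.16,0.432,-0.37, 100,34,-22,-24.1,-0.16,0.432,-0.37, 100,34,-22,-24.1,-0.16,0.432,-0.37, 100,34,-22,-24.1,-0.16,0.432,-0.37, 100,34,-22,-24.1,-0.16,0.432,-0.37]'
python3 - <<'E'
from h import *
s=monitor.state();print(s['tcp_pos'],s['joint_vel'][:3])
w=Cam("wrist");np.savez("w3.npz",R=w.R,o=w.o,K=w.K);cv2.imwrite("pics/w3.png",w.img)
E
```

```text
clock: 3.18
tcp_pos: [511.7, 318.6, 274.4]
eef_rot: [2.127, 2.124, -0.176]
contact_force: [0.5, 0.2, 1.1]
grip_width: 0.996
grip_force: 0.0
[511.66417534 318.55654664 274.44369297] [-0.03696536 -0.00682113  0.0294461 ]
```

View pics/w3.png

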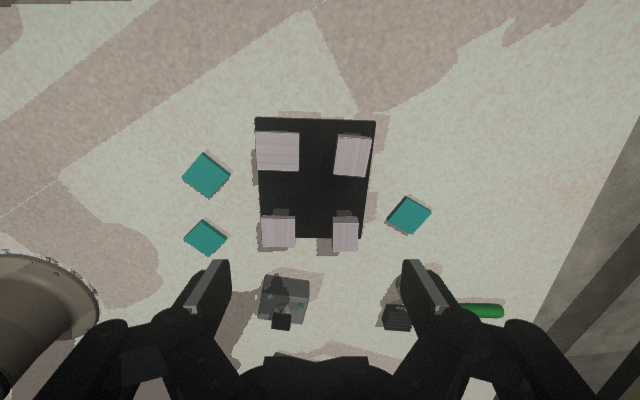

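The view shows rack plates at (277,151), (353,156), (278,231) and (345,234), with turquoise decoys at (206,175), (205,238) and (409,215). The key bow is at (281,322). Judging by width, the narrowest is (345,234) = 19 and the widest is (277,151) = 7. I'll make one composite crop to confirm which is which.

Run:
```python
from h import *
im=cv2.imread("pics/w3.png")
A=crop(im,245,110,385,260,4);B=crop(im,252,268,312,338,4);C=np.zeros((600,800,3),np.uint8);C[:,:560]=A;C[:280,560:]=B
cv2.imwrite("pics/c3.png",C)
```

```text
(no output)
```

View pics/c3.png

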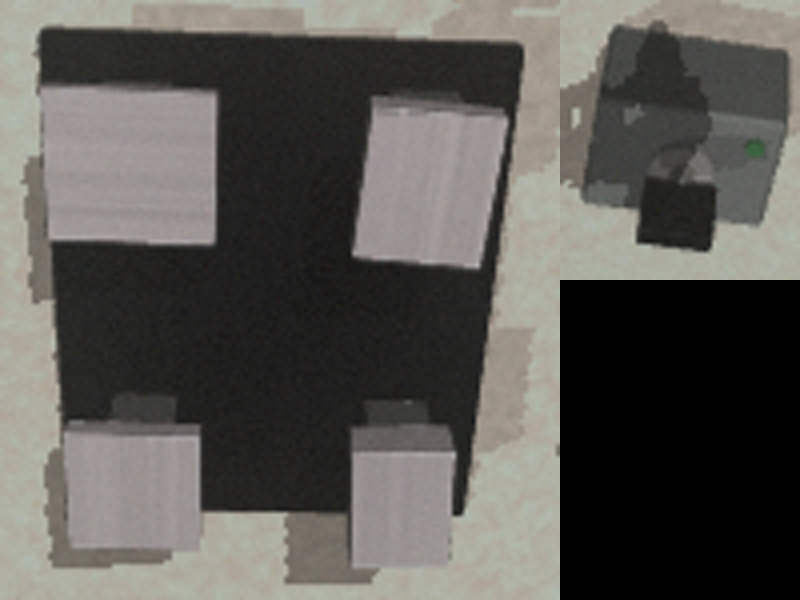

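The crop shows four bare aluminium plates. Top-face corners in crop pixels:
- **TL:** (42,88), (217,90), (215,244), (49,241)
- **TR, slightly turned:** (374,108), (507,117), (480,269), (353,256)
- **BL:** (65,432), (200,432), (200,549), (70,548)
- **BR:** (352,452), (455,452), (448,567), (352,566)

The key bow fills (638..716, 182..250) in the right-hand panel.

```bash
cat > rk.py <<'E'
from h import *
d=np.load("w3.npz"); w=Cam.__new__(Cam);w.R,w.o,w.K=d["R"],d["o"],d["K"]
px=lambda l:(np.array(l)+.5)/4-.5+[245,110]
pl=dict(TL=[[42,88],[217,90],[215,244],[49,241]],TR=[[374,108],[507,117],[480,269],[353,256]],BL=[[65,432],[200,432],[200,549],[70,548]],BR=[[352,452],[455,452],[448,567],[352,566]])
for n,c in pl.items():
  for t in (7,10,13,19):
    P=w.plane(px(c),38+t)[:,:2]; e=np.roll(P,-1,0)-P; L=np.linalg.norm(e,axis=1)
    v=e[0]/L[0]-e[2]/L[2]; u=e[1]/L[1]-e[3]/L[3]
    print(n,t,"w %.1f l %.1f"%((L[0]+L[2])/2,(L[1]+L[3])/2),"c",P.mean(0).round(1),"ang w %.1f l %.1f"%(np.degrees(np.arctan2(v[1],v[0])),np.degrees(np.arctan2(u[1],u[0]))))
P=w.plane(px([[40,30],[523,45],[462,515]]),8)[:,:2];print(P,np.degrees(np.arctan2(*(P[1]-P[0])[::-1])),np.degrees(np.arctan2(*(P[2]-P[1])[::-1])))
kp=lambda l:(np.array(l)+.5-[560,0])/4-.5+[252,268]
print("key bottom edge z82",w.plane(kp([[712,250],[638,243]]),82),"top edge z56",w.plane(kp([[640,180],[716,182]]),56))
a=Cam("scene");b=Cam("side");np.set_printoptions(suppress=True,precision=1)
for c,(x0,y0,x1,y1) in ((a,(325,170,365,200)),(b,(350,200,385,222))):
    m=(c.img[y0:y1,x0:x1].max(2)<45).astype(np.uint8);n,l,st,ce=cv2.connectedComponentsWithStats(m);i=1+st[1:,4].argmax();r=cv2.minAreaRect(np.argwhere(l==i)[:,::-1].astype(np.float32))
    print(st[i],ce[i]+[x0,y0],r, c.plane(ce[i]+[x0,y0],69))
E
python3 rk.py
```

```text
TL 7 w 53.1 l 50.2 c [466.4 298.4] ang w -1.2 l -92.7
TL 10 w 52.7 l 49.8 c [466.7 299.5] ang w -1.2 l -92.7
TL 13 w 52.2 l 49.4 c [467.1 300.6] ang w -1.2 l -92.7
TL 19 w 51.3 l 48.5 c [467.8 302.7] ang w -1.2 l -92.7
TR 7 w 41.5 l 50.3 c [559.8 290.8] ang w -5.4 l -95.4
TR 10 w 41.2 l 49.9 c [559.4 291.9] ang w -5.4 l -95.4
TR 13 w 40.8 l 49.5 c [559.  293.1] ang w -5.4 l -95.4
TR 19 w 40.1 l 48.6 c [558.2 295.3] ang w -5.4 l -95.4
BL 7 w 47.9 l 51.2 c [459.7 175.7] ang w -0.8 l -92.5
BL 10 w 47.5 l 50.8 c [460.1 177.8] ang w -0.8 l -92.5
BL 13 w 47.1 l 50.4 c [460.6 179.9] ang w -0.8 l -92.5
BL 19 w 46.3 l 49.5 c [461.4 184.1] ang w -0.8 l -92.5
BR 7 w 36.5 l 51.4 c [557.2 166.4] ang w -0.9 l -88.7
BR 10 w 36.2 l 51.0 c [556.8 168.6] ang w -0.9 l -88.7
BR 13 w 35.9 l 50.6 c [556.4 170.8] ang w -0.9 l -88.7
BR 19 w 35.3 l 49.7 c [555.7 175.1] ang w -0.9 l -88.7
[[435.18724037 332.5509749 ]
 [593.22001581 327.11824905]
 [586.65923307 137.31820792]] -1.9688936582846321 -91.97974430032681
key bottom edge z82 [[471.75419703  11.24023168  82.        ]
 [442.40231891  15.87199285  82.        ]] top edge z56 [[440.5499112   21.75548618  56.        ]
 [472.09920931  20.1346417   56.        ]]
[ 11   7  12  13 100] [341.5 183. ] ((16.60000228881836, 13.200000762939453), (8.049844741821289, 14.310833930969238), 63.43495178222656) [[457.1  17.   69. ]]
[  0   0  35  22 561] [365.2 211.3] ((17.0, 10.5), (21.0, 34.0), 90.0) [[461.1   9.2  69. ]]
```

By size, TR is plate 13 at (559.0, 293.1) and BL is plate 10 at (460.1, 177.8). I'll pick 13 first, with a 32° lean.

```bash
cat > go.py <<'E'
# usage: go.py x y z leandir tilt back  -> row for grasp point there, backed off along the tool
from h import *; import sys
x,y,z,a,t,b=map(float,sys.argv[1:7]); T=tool(a,t); G=22
print(rel(np.array([x,y,z])+(G-b)*T[:,2],T))
E
python3 go.py 559 293 44.5 -95.4 32 80; python3 go.py 559 293 44.5 -95.4 32 0
```

```text
(array([ 3.79,  4.85, 17.64]), array([ 0.041, -0.384,  0.082]), 'rows', np.float64(4.5))
(array([ 0.82,  4.41, 25.06]), array([ 0.041, -0.384,  0.082]), 'rows', np.float64(6.1))
```

```bash
python3 -m crank '[75,3.8,4.85,17.64,0.041,-0.384,0.082, 75,3.8,4.85,17.64,0.041,-0.384,0.082, 75,3.8,4.85,17.64,0.041,-0.384,0.082, 75,3.8,4.85,17.64,0.041,-0.384,0.082, 75,3.8,4.85,17.64,0.041,-0.384,0.082, 75,3.8,4.85,17.64,0.041,-0.384,0.082, 75,3.8,4.85,17.64,0.041,-0.384,0.082, 75,3.8,4.85,17.64,0.041,-0.384,0.082, 75,3.8,4.85,17.64,0.041,-0.384,0.082, 75,3.8,4.85,17.64,0.041,-0.384,0.082]'; python3 go.py 559 293 44.5 -95.4 32 0
```

```text
clock: 4.17
tcp_pos: [561.7, 325.9, 95.6]
eef_rot: [2.003, 1.824, -0.57]
contact_force: [-1.3, 0.1, 0.2]
grip_width: 0.753
grip_force: 0.0
(array([-0.11,  0.02,  8.28]), array([ 0.003, -0.003,  0.   ]), 'rows', np.float64(2.0))
```

```bash
python3 -m crank '[75,-0.1,0,3,0,0,0, 75,-0.1,0,6,0,0,0, 75,-0.1,0,7.5,0,0,0, 75,-0.1,0,8.1,0,0,0, 75,-0.1,0,8.1,0,0,0, 75,-0.1,0,8.1,0,0,0]'; python3 go.py 559 293 44.5 -95.4 32 0
python3 - <<'E'
from h import *
w=Cam("wrist");cv2.imwrite("pics/w4.png",w.img)
E
```

```text
clock: 4.67
tcp_pos: [557.5, 282.7, 25.9]
eef_rot: [2.001, 1.825, -0.573]
contact_force: [1.1, 0.4, 0.8]
grip_width: 0.751
grip_force: 0.0
(array([-0.11,  0.06,  0.07]), array([ 0.001, -0.001,  0.002]), 'rows', np.float64(0.0))
```

View pics/w4.png

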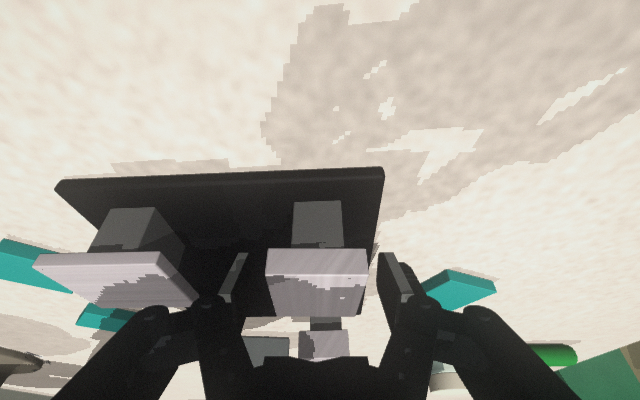

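The plate, at (316,270), sits between the fingers. I'll close and lift.

```bash
python3 -m crank '[0,0,0,0,0,0,0, 0,0,0,0,0,0,0, 0,0,0,0,0,0,0, 0,0,0,0,0,0,0, 0,0,0,0,0,0,0, 0,0,0,0,0,0,0, 0,0,0,0,0,0,0, 0,0,0,0,0,0,0]'
python3 -c "
from h import *
T=R.from_rotvec(monitor.state()['eef_rot']).as_matrix(); p=monitor.state()['tcp_pos'];print(np.round(T.T@[0,0,15],2))
print(rel(p+[0,0,150],T)); print(monitor.state()['q'])"
python3 go.py 507.5 -254.1 150 -113.7 32 90
```

```text
clock: 5.38
tcp_pos: [557.3, 283.2, 25.6]
eef_rot: [2.001, 1.826, -0.572]
contact_force: [0.0, 3.0, 5.5]
grip_width: 0.48
grip_force: 61.2
[-7.930e+00  1.000e-02 -1.273e+01]
(array([-7.930e+00,  1.000e-02, -1.273e+01]), array([0., 0., 0.]), 'rows', np.float64(3.6))
[ 0.55925658  0.95422974  1.12036122 -0.43876507  1.44096136  0.79168534]
(array([-52.52,   1.08,  11.28]), array([ 0.171, -0.001,  0.273]), 'rows', np.float64(12.9))
```

```bash
python3 go.py 567.8 -116.7 150 -113.7 32 0; python3 go.py 567.8 -116.7 75 -113.7 32 0
```

```text
(array([-40.25,   4.32,  12.63]), array([ 0.171, -0.001,  0.273]), 'rows', np.float64(10.2))
(array([-36.28,   4.31,  18.99]), array([ 0.171, -0.001,  0.273]), 'rows', np.float64(9.9))
```

```bash
python3 -m crank '[0,-2.1,0,-3.4,0,0,0, 0,-4.2,0,-6.8,0,0,0, 0,-6.3,0,-10.2,0,0,0, 0,-40.25,4.3,12.6,0.171,-0.001,0.273, 0,-40.25,4.3,12.6,0.171,-0.001,0.273, 0,-40.25,4.3,12.6,0.171,-0.001,0.273, 0,-40.25,4.3,12.6,0.171,-0.001,0.273, 0,-40.25,4.3,12.6,0.171,-0.001,0.273, 0,-40.25,4.3,12.6,0.171,-0.001,0.273, 0,-40.25,4.3,12.6,0.171,-0.001,0.273, 0,-40.25,4.3,12.6,0.171,-0.001,0.273, 0,-40.25,4.3,12.6,0.171,-0.001,0.273, 0,-40.25,4.3,12.6,0.171,-0.001,0.273, 0,-40.25,4.3,12.6,0.171,-0.001,0.273, 0,-40.25,4.3,12.6,0.171,-0.001,0.273, 0,-36.3,4.3,19,0.171,-0.001,0.273, 0,-36.3,4.3,19,0.171,-0.001,0.273, 0,-36.3,4.3,19,0.171,-0.001,0.273]'; for z in 75 62; do python3 go.py 507.5 -254.1 $z -113.7 32 0; done
```

```text
clock: 6.88
tcp_pos: [558.4, -126.5, 49.5]
eef_rot: [2.312, 1.517, -0.679]
contact_force: [-1.3, 0.5, -1.9]
grip_width: 0.48
grip_force: 60.9
(array([-12.97,   0.45,   7.37]), array([-0.011,  0.004,  0.007]), 'rows', np.float64(3.6))
(array([-12.27,   0.47,   8.47]), array([-0.011,  0.004,  0.007]), 'rows', np.float64(3.6))
```

```bash
python3 -m crank '[0,0,0,0,0,0,0, 0,0,0,0,0,0,0]'; for z in 75 62; do python3 go.py 507.5 -254.1 $z -113.7 32 0; done
```

```text
clock: 7.05
tcp_pos: [563.2, -127.8, 57.1]
eef_rot: [2.309, 1.51, -0.665]
contact_force: [-0.4, 0.2, -1.6]
grip_width: 0.48
grip_force: 60.9
(array([-12.63,  -0.04,   8.03]), array([0.001, 0.002, 0.001]), 'rows', np.float64(3.6))
(array([-11.94,  -0.04,   9.13]), array([0.001, 0.002, 0.001]), 'rows', np.float64(3.6))
```

```bash
python3 -m crank '[0,-2.5,0,1.6,0,0,0, 0,-5,0,3.2,0,0,0, 0,-7.5,0,4.8,0,0,0, 0,-10,0,6.4,0,0,0, 0,-12,0,7.6,0,0,0, 0,-12.55,0,7.97,0,0,0, 0,-12.55,0,7.97,0,0,0, 0,-12.55,0,7.97,0,0,0]'; for z in 75 62 56; do python3 go.py 507.5 -254.1 $z -113.7 32 0; done
```

```text
clock: 7.72
tcp_pos: [503.4, -264.6, 56.5]
eef_rot: [2.31, 1.507, -0.664]
contact_force: [0.1, 0.5, -0.7]
grip_width: 0.481
grip_force: 60.9
(array([-0.03, -0.04,  0.03]), array([ 0.001,  0.002, -0.001]), 'rows', np.float64(0.0))
(array([ 0.66, -0.05,  1.14]), array([ 0.001,  0.002, -0.001]), 'rows', np.float64(0.3))
(array([ 0.98, -0.05,  1.64]), array([ 0.001,  0.002, -0.001]), 'rows', np.float64(0.5))
```

```bash
python3 -m crank '[0,0.26,0,0.42,0,0,0, 0,0.53,0,0.85,0,0,0, 0,0.79,0,1.27,0,0,0, 0,0.79,0,1.27,0,0,0, 0,0.79,0,1.27,0,0,0]'; python3 -m crank '[0,0.05,0,0.085,0,0,0, 0,0.11,0,0.17,0,0,0, 0,0.11,0,0.17,0,0,0]';  python3 -m crank '[0,0.05,0,0.085,0,0,0, 0,0.05,0,0.085,0,0,0]'
```

```text
clock: 8.13
tcp_pos: [502.1, -264.2, 39.1]
eef_rot: [2.31, 1.511, -0.668]
contact_force: [-0.4, -0.3, -0.6]
grip_width: 0.482
grip_force: 60.9
clock: 8.38
tcp_pos: [502.2, -264.8, 37.7]
eef_rot: [2.311, 1.509, -0.667]
contact_force: [0.2, -0.3, -0.9]
grip_width: 0.48
grip_force: 60.9
clock: 8.55
tcp_pos: [502.3, -264.9, 37.2]
eef_rot: [2.31, 1.509, -0.667]
contact_force: [0.8, 0.0, 1.9]
grip_width: 0.48
grip_force: 61.2
```

```bash
python3 -m crank '[0,0.03,0,0.05,0,0,0, 0,0.03,0,0.05,0,0,0]'; python3 -m crank '[0,0.03,0,0.05,0,0,0, 0,0.03,0,0.05,0,0,0]';  python3 -m crank '[0,0.03,0,0.05,0,0,0, 0,0.03,0,0.05,0,0,0]'
```

```text
clock: 8.72
tcp_pos: [502.3, -264.9, 37.2]
eef_rot: [2.31, 1.508, -0.667]
contact_force: [-1.5, 1.7, 6.8]
grip_width: 0.481
grip_force: 61.8
clock: 8.88
tcp_pos: [502.3, -264.9, 37.1]
eef_rot: [2.31, 1.508, -0.667]
contact_force: [-2.3, 3.9, 10.2]
grip_width: 0.481
grip_force: 62.2
clock: 9.05
tcp_pos: [502.3, -265.0, 37.1]
eef_rot: [2.31, 1.507, -0.667]
contact_force: [-3.0, 5.4, 13.3]
grip_width: 0.481
grip_force: 62.7
```

Contact came at TCP z = 37.2, so the head is at about 49.6 and the gap about 23.4. That confirms 13 + 10. I'll release and retreat along the tool axis.

```bash
python3 -m crank '[75,-0.05,0,-0.09,0,0,0, 75,-0.05,0,-0.09,0,0,0, 75,-0.05,0,-0.09,0,0,0, 75,-0.05,0,-0.09,0,0,0, 75,0,0,-1,0,0,0, 75,0,0,-3,0,0,0, 75,0,0,-6,0,0,0, 75,0,0,-10,0,0,0, 75,0,0,-14,0,0,0, 75,0,0,-16,0,0,0, 75,0,0,-16,0,0,0]'
python3 go.py 460.1 177.8 43 -92 32 130
python3 - <<'E'
from h import *
w=Cam("wrist");cv2.imwrite("pics/w5.png",w.img);np.savez("w5.npz",R=w.R,o=w.o,K=w.K)
c=w.proj([[507.5,-254.1,63]])[0];print(c)
m=((w.img.min(2)>120)).astype(np.uint8)
x,y=c.astype(int);print([(int(w.img[j,x,0])+int(w.img[j,x,2]))//2 for j in range(y-25,y+25)]); print([int(w.img[y,i].mean()) for i in range(x-40,x+40,2)])
E
```

```text
clock: 9.97
tcp_pos: [539.8, -185.1, 175.6]
eef_rot: [2.307, 1.508, -0.656]
contact_force: [0.9, 0.2, 0.2]
grip_width: 0.748
grip_force: 0.0
(array([ 32.11, -23.94, -15.43]), array([-0.194,  0.001, -0.323]), 'rows', np.float64(10.3))
[312.5467666  192.87282809]
[101, 132, 138, 141, 143, 141, 141, 142, 142, 141, 200, 185, 179, 178, 181, 180, 181, 180, 179, 176, 178, 175, 175, 177, 175, 176, 178, 175, 176, 174, 174, 177, 174, 178, 176, 177, 176, 173, 175, 176, 174, 175, 187, 135, 122, 122, 122, 123, 123, 122]
[39, 37, 39, 40, 39, 38, 38, 35, 61, 114, 177, 179, 177, 173, 175, 179, 173, 176, 177, 173, 175, 175, 178, 178, 171, 170, 170, 171, 168, 173, 178, 101, 115, 38, 36, 41, 36, 38, 35, 43]
```

Run:
```python
from h import *
d=np.load("w5.npz"); w=Cam.__new__(Cam);w.R,w.o,w.K=d["R"],d["o"],d["K"]
im=cv2.imread("pics/w5.png");a=np.radians(-113.7);f=np.array([np.cos(a),np.sin(a)]);g=np.array([-f[1],f[0]])
m=((im.mean(2)>155)).astype(np.uint8);m[:178]=0;m[210:]=0
n,l,st,ce=cv2.connectedComponentsWithStats(m,connectivity=4);i=l[193,312];print(st[i],ce[i])
r=cv2.boxPoints(cv2.minAreaRect(np.argwhere(l==i)[:,::-1].astype(np.float32)))
P=w.plane([[312,177],[312,209.5],[290.5,192],[333.5,192]],62.6)[:,:2]-[507.5,-254.1]
print(P@f,P@g)
```

```text
[ 290  178   52   32 1383] [312.94143167 193.50036153]
[-22.05998793  27.33627845  -0.99756009  -0.70129415] [ -0.36833011  -0.74368475 -21.55608548  20.5319992 ]
```

Plate 13 lies flat and is offset (+2.6, -0.5) mm in fixture axes, which is good. Now plate 10.

```bash
python3 -m crank '[75,32.1,-23.9,-15.4,-0.194,0.001,-0.323, 75,32.1,-23.9,-15.4,-0.194,0.001,-0.323, 75,32.1,-23.9,-15.4,-0.194,0.001,-0.323, 75,32.1,-23.9,-15.4,-0.194,0.001,-0.323, 75,32.1,-23.9,-15.4,-0.194,0.001,-0.323, 75,32.1,-23.9,-15.4,-0.194,0.001,-0.323, 75,32.1,-23.9,-15.4,-0.194,0.001,-0.323, 75,32.1,-23.9,-15.4,-0.194,0.001,-0.323, 75,32.1,-23.9,-15.4,-0.194,0.001,-0.323, 75,32.1,-23.9,-15.4,-0.194,0.001,-0.323, 75,32.1,-23.9,-15.4,-0.194,0.001,-0.323, 75,32.1,-23.9,-15.4,-0.194,0.001,-0.323, 75,32.1,-23.9,-15.4,-0.194,0.001,-0.323, 75,32.1,-23.9,-15.4,-0.194,0.001,-0.323, 75,32.1,-23.9,-15.4,-0.194,0.001,-0.323]';python3 go.py 460.1 177.8 43 -92 32 0
```

```text
clock: 11.27
tcp_pos: [460.3, 231.2, 130.7]
eef_rot: [1.948, 1.877, -0.568]
contact_force: [-0.4, 0.4, -0.1]
grip_width: 0.749
grip_force: 0.0
(array([ 0.12,  0.29, 12.46]), array([-0.01 ,  0.   ,  0.001]), 'rows', np.float64(3.0))
```

```bash
python3 -m crank '[75,0,0,3,0,0,0, 75,0,0,6,0,0,0, 75,0,0,9,0,0,0, 75,0,0,10,0,0,0, 75,0,0,10,0,0,0]';python3 go.py 460.1 177.8 43 -92 32 0
```

```text
clock: 11.68
tcp_pos: [456.3, 177.5, 44.6]
eef_rot: [1.948, 1.877, -0.574]
contact_force: [-0.3, -0.3, 0.1]
grip_width: 0.75
grip_force: 0.0
(array([0.13, 0.41, 2.31]), array([-0.014,  0.002,  0.002]), 'rows', np.float64(0.6))
```

```bash
python3 -m crank '[75,0.1,0.4,0.2,-0.014,0,0, 75,0.1,0.4,0.8,-0.014,0,0, 75,0.1,0.4,1.6,-0.014,0,0, 75,0.1,0.4,2.3,-0.014,0,0, 75,0.1,0.4,2.3,-0.014,0,0, 75,0.1,0.4,2.3,-0.014,0,0]';python3 go.py 460.1 177.8 43 -92 32 0
```

```text
clock: 12.18
tcp_pos: [460.6, 168.6, 25.6]
eef_rot: [1.937, 1.878, -0.552]
contact_force: [-0.3, 0.1, 0.6]
grip_width: 0.748
grip_force: 0.0
(array([-0.14, -0.08,  0.24]), array([ 0.005, -0.   ,  0.003]), 'rows', np.float64(0.1))
```

```bash
python3 -m crank '[75,-0.05,0,0.1,0,0,0, 75,-0.05,0,0.1,0,0,0]'; python3 go.py 460.1 177.8 43 -92 32 0; python3 -m crank '[0,0,0,0,0,0,0, 0,0,0,0,0,0,0, 0,0,0,0,0,0,0, 0,0,0,0,0,0,0, 0,0,0,0,0,0,0, 0,0,0,0,0,0,0]'; python3 go.py 460.1 177.8 43 -92 32 0;  python3 go.py 567.8 -116.7 160 -113.7 32 0; python3 go.py 567.8 -116.7 85 -113.7 32 0
```

```text
clock: 12.35
tcp_pos: [460.9, 167.8, 25.3]
eef_rot: [1.937, 1.878, -0.551]
contact_force: [0.2, 0.0, 0.4]
grip_width: 0.751
grip_force: 0.0
(array([-0.09, -0.11,  0.18]), array([ 0.006, -0.001,  0.003]), 'rows', np.float64(0.1))
clock: 12.85
tcp_pos: [461.0, 168.1, 25.6]
eef_rot: [1.937, 1.878, -0.55]
contact_force: [-2.0, 2.9, 6.4]
grip_width: 0.549
grip_force: 62.1
(array([-0.1 , -0.13,  0.21]), array([ 0.006, -0.001,  0.002]), 'rows', np.float64(0.1))
(array([-30.9 ,  11.13,   5.68]), array([ 0.207, -0.002,  0.324]), 'rows', np.float64(8.0))
(array([-26.94,  11.1 ,  12.04]), array([ 0.207, -0.002,  0.324]), 'rows', np.float64(7.6))
```

```bash
python3 -m crank '[0,-2.1,0,-3.4,0,0,0, 0,-4.2,0,-6.8,0,0,0, 0,-6.3,0,-10.2,0,0,0, 0,-30.9,11.1,5.7,0.207,-0.002,0.324, 0,-30.9,11.1,5.7,0.207,-0.002,0.324, 0,-30.9,11.1,5.7,0.207,-0.002,0.324, 0,-30.9,11.1,5.7,0.207,-0.002,0.324, 0,-30.9,11.1,5.7,0.207,-0.002,0.324, 0,-30.9,11.1,5.7,0.207,-0.002,0.324, 0,-30.9,11.1,5.7,0.207,-0.002,0.324, 0,-30.9,11.1,5.7,0.207,-0.002,0.324, 0,-30.9,11.1,5.7,0.207,-0.002,0.324, 0,-30.9,11.1,5.7,0.207,-0.002,0.324, 0,-26.9,11.1,12,0.207,-0.002,0.324, 0,-26.9,11.1,12,0.207,-0.002,0.324, 0,-26.9,11.1,12,0.207,-0.002,0.324, 0,-26.9,11.1,12,0.207,-0.002,0.324, 0,-26.9,11.1,12,0.207,-0.002,0.324]'; python3 go.py 508.3 -252.3 85 -113.7 32 0
```

```text
clock: 14.35
tcp_pos: [563.6, -126.5, 67.7]
eef_rot: [2.31, 1.51, -0.663]
contact_force: [0.5, -0.1, -0.2]
grip_width: 0.548
grip_force: 61.9
(array([-1.256e+01, -1.000e-02,  8.020e+00]), array([0.001, 0.001, 0.   ]), 'rows', np.float64(3.6))
```

```bash
python3 -m crank '[0,-2.5,0,1.6,0,0,0, 0,-5,0,3.2,0,0,0, 0,-7.5,0,4.8,0,0,0, 0,-10,0,6.4,0,0,0, 0,-12,0,7.65,0,0,0, 0,-12.55,0,8.0,0,0,0, 0,-12.55,0,8.0,0,0,0, 0,-12.55,0,8.0,0,0,0]'; python3 go.py 508.3 -252.3 85 -113.7 32 0;  python3 go.py 508.3 -252.3 70 -113.7 32 0
```

```text
clock: 15.02
tcp_pos: [503.9, -263.3, 66.6]
eef_rot: [2.311, 1.507, -0.661]
contact_force: [0.4, 0.9, -0.4]
grip_width: 0.549
grip_force: 61.9
(array([ 0.02, -0.04,  0.01]), array([ 0.001,  0.   , -0.002]), 'rows', np.float64(0.0))
(array([ 0.82, -0.05,  1.28]), array([ 0.001,  0.   , -0.002]), 'rows', np.float64(0.4))
```

Contact is expected at about TCP z 50.2. I'll lower 14 mm, then feel.

```bash
python3 -m crank '[0,0.26,-0.02,0.42,0,0,0, 0,0.53,-0.04,0.85,0,0,0, 0,0.74,-0.04,1.18,0,0,0, 0,0.74,-0.04,1.18,0,0,0, 0,0.74,-0.04,1.18,0,0,0, 0,0.74,-0.04,1.18,0,0,0]'; python3 -m crank '[0,0.05,0,0.085,0,0,0, 0,0.05,0,0.085,0,0,0, 0,0.05,0,0.085,0,0,0]';  python3 -m crank '[0,0.05,0,0.085,0,0,0, 0,0.05,0,0.085,0,0,0]';  python3 -m crank '[0,0.05,0,0.085,0,0,0, 0,0.05,0,0.085,0,0,0]'
```

```text
clock: 15.52
tcp_pos: [502.6, -262.8, 50.5]
eef_rot: [2.311, 1.51, -0.665]
contact_force: [0.5, -0.2, -0.0]
grip_width: 0.55
grip_force: 61.9
clock: 15.77
tcp_pos: [502.7, -263.2, 50.3]
eef_rot: [2.311, 1.509, -0.664]
contact_force: [-1.0, 2.1, 3.5]
grip_width: 0.554
grip_force: 62.4
clock: 15.93
tcp_pos: [502.7, -263.2, 50.2]
eef_rot: [2.311, 1.508, -0.665]
contact_force: [-1.9, 6.1, 10.9]
grip_width: 0.552
grip_force: 63.2
clock: 16.1
tcp_pos: [502.7, -263.2, 50.2]
eef_rot: [2.311, 1.507, -0.665]
contact_force: [-4.0, 8.3, 17.5]
grip_width: 0.548
grip_force: 64.0
```

```bash
python3 -m crank '[0,-0.08,0,-0.13,0,0,0, 75,-0.08,0,-0.13,0,0,0, 75,-0.08,0,-0.13,0,0,0, 75,-0.08,0,-0.13,0,0,0, 75,-0.08,0,-0.13,0,0,0, 75,-0.08,0,-1,0,0,0, 75,0,0,-3,0,0,0, 75,0,0,-6,0,0,0, 75,0,0,-10,0,0,0, 75,0,0,-14,0,0,0, 75,0,0,-16,0,0,0, 75,0,0,-16,0,0,0, 75,0,0,-16,0,0,0]'
python3 - <<'E'
from h import *
w=Cam("wrist");cv2.imwrite("pics/w6.png",w.img);np.savez("w6.npz",R=w.R,o=w.o,K=w.K)
c=w.proj([[507.5,-254.1,73]])[0];print(c);x,y=c.astype(int)
C=crop(w.img,x-80,y-45,x+80,y+45,5);cv2.imwrite("pics/c6.png",C);print(x-80,y-45)
E
```

```text
clock: 17.18
tcp_pos: [537.4, -184.9, 184.7]
eef_rot: [2.31, 1.509, -0.661]
contact_force: [-0.4, 0.1, 0.3]
grip_width: 0.747
grip_force: 0.0
[315.60114878 192.98000804]
235 147
```

View pics/c6.png

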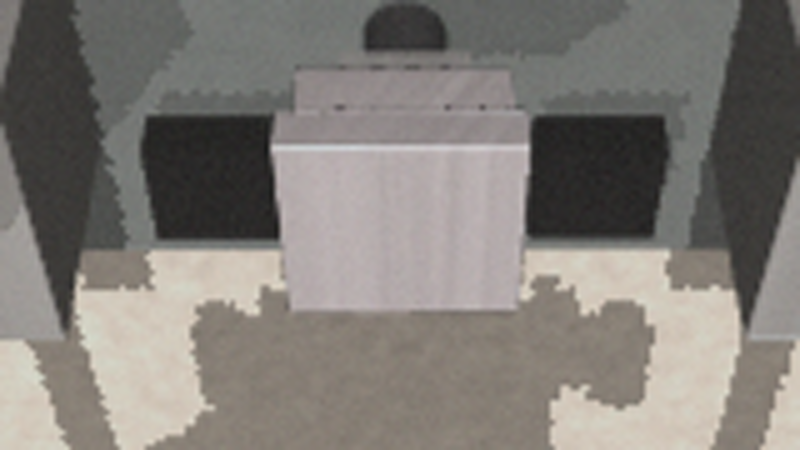

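The stack is flat and centred: the 10 plate's top is (275..528, 147..310) in the crop, with the 13 plate below it. The key is at about (457,17). Next I'll look straight down on it and measure numerically.

Run:
```python
from h import *
s=monitor.state();R0=R.from_rotvec(s['eef_rot']).as_matrix()
T=tool(-8,-19);c=np.array([457,17,330.]);p=c-83*T[:,0]+144*T[:,2];print(p)
print(rel(s['tcp_pos']+[40,100,50],R0));print(rel(p,T))
```

```text
[488.28873522  12.60265504 166.82316829]
(array([ 6.47, -0.37, -9.95]), array([0., 0., 0.]), 'rows', np.float64(2.8))
(array([ 14.61, -12.37,  -7.18]), array([-0.216,  0.616, -1.878]), 'rows', np.float64(15.9))
```

```bash
python3 -m crank '[75,6.5,-0.4,-10,0,0,0, 75,6.5,-0.4,-10,0,0,0, 75,6.5,-0.4,-10,0,0,0, 75,14.6,-12.4,-7.2,-0.216,0.616,-1.878, 75,14.6,-12.4,-7.2,-0.216,0.616,-1.878, 75,14.6,-12.4,-7.2,-0.216,0.616,-1.878, 75,14.6,-12.4,-7.2,-0.216,0.616,-1.878, 75,14.6,-12.4,-7.2,-0.216,0.616,-1.878, 75,14.6,-12.4,-7.2,-0.216,0.616,-1.878, 75,14.6,-12.4,-7.2,-0.216,0.616,-1.878, 75,14.6,-12.4,-7.2,-0.216,0.616,-1.878, 75,14.6,-12.4,-7.2,-0.216,0.616,-1.878, 75,14.6,-12.4,-7.2,-0.216,0.616,-1.878, 75,14.6,-12.4,-7.2,-0.216,0.616,-1.878, 75,14.6,-12.4,-7.2,-0.216,0.616,-1.878, 75,14.6,-12.4,-7.2,-0.216,0.616,-1.878, 75,14.6,-12.4,-7.2,-0.216,0.616,-1.878, 75,14.6,-12.4,-7.2,-0.216,0.616,-1.878, 75,14.6,-12.4,-7.2,-0.216,0.616,-1.878, 75,14.6,-12.4,-7.2,-0.216,0.616,-1.878]'
python3 -m crank '[75,0,0,0,0,0,0, 75,0,0,0,0,0,0, 75,0,0,0,0,0,0]'
python3 - <<'E'
from h import *
np.set_printoptions(suppress=True,precision=1)
s=monitor.state();print(s['q'])
w=Cam("wrist");cv2.imwrite("pics/w7.png",w.img);np.savez("w7.npz",R=w.R,o=w.o,K=w.K)
c=w.proj([[457,17,82]])[0];print(w.o,c);x,y=c.astype(int)
print(w.img[y-20:y+21:2,x-34:x+35:2].max(2))
E
```

```text
clock: 18.9
tcp_pos: [487.9, 11.2, 165.2]
eef_rot: [-0.196, -2.799, -0.035]
contact_force: [-1.0, -0.3, -0.9]
grip_width: 0.75
grip_force: 0.0
clock: 19.15
tcp_pos: [488.0, 12.5, 167.0]
eef_rot: [-0.2, -2.804, -0.032]
contact_force: [-0.2, -0.2, 0.0]
grip_width: 0.746
grip_force: 0.0
[-0.1  0.5  1.5  0.   1.5 -1.6]
[455.9  17.  330.2] [316.1 202.3]
[[138 140  80  83  82  86  85  82  85  85  88  83 120 123 120 117 118 120
  123 120 123 125 126 126 126 123 121 125 125 124 125 127 125 128 124]
 [136 133  77  88  84  83  85  89  83  87  87  87  88  91  88 117 121  76
   96  99 120 123 123 123 123 123 121 122 126 126 125 126 132 127 127]
 [139 135  79  89  85  79  82  85  83  85  86  83  83  83  82  94  49  48
   47  52  50  60 121 121 123 124 121 121 124 123 128 126 126 125 123]
 [133 135  78  85  81  83  87  83  84  84  86  82  80  86  85  83  47  49
   48  50  48  56 120 124 121 119 121 123 122 124 124 126 127 126 124]
 [139 137  78  85  86  87  84  85  84  84  85  85  84  87 105 111  49  47
   50  43  52  86 140 126 124 125 125 125 117 125 124 128 126 125 123]
 [146 118  80  84  84  8
[... 1596 characters left out ...]
 117  87  80  80  80  84  85  81 109  58  44  50
   46  46  43 142 137 106 107 106 110 106 109 123 121 127 123 124 116]
 [141  87 117 121 125 121 120 123 119 120 119 126 120 121 126  52  48  49
   49  49  57 112 107 104 105 106 106 105 113 121 125 125 122 120 112]
 [139  85 120 122 119 118 120 117 118 119 121 122 123 120 121  50  47  48
   42  43  56 105 103 107 108 108 106 104 107 108 118 122 123 124 107]
 [139  92 120 119 122 121 123 123 124 120 120 124 121 121 117  89  57  56
   42  47  77 111 104 106 107 107 104 104 105 104 120 123 124 125 114]
 [135  94 119 122 122 123 123 119 121 124 121 123 119 122 122 120 119 125
  110 107 106 111 109 109 107 105 109 105 104 121 122 126 124 123 110]]
```

Clean view. The bow is under 58 against a brighter surround, so I'll fit its rectangle.

Run:
```python
from h import *
d=np.load("w7.npz"); w=Cam.__new__(Cam);w.R,w.o,w.K=d["R"],d["o"],d["K"]
im=cv2.imread("pics/w7.png")
m=(im.max(2)<63).astype(np.uint8);n,l,st,ce=cv2.connectedComponentsWithStats(m,connectivity=4);i=l[202,316];print(st[i],ce[i])
r=cv2.minAreaRect(np.argwhere(l==i)[:,::-1].astype(np.float32));b=cv2.boxPoints(r)
for z in (82,):
  P=w.plane(b,z)[:,:2];e=np.roll(P,-1,0)-P;L=np.linalg.norm(e,axis=1);k=L[:2].argmax()
  print(P.mean(0),L,np.degrees(np.arctan2(e[k][1],e[k][0])))
t=tool(-7,0);print()
```

```text
[312 185  13  36 377] [317.83819629 202.61538462]
[457.35654652  18.36971288] [29.48665681  8.74112796 29.48508527  8.74012706] 167.9735517808734
```

```bash
python3 go.py 457.3 18 73 -10 0 60; python3 go.py 457.3 18 73 -10 0 0
```

```text
(array([1.13, 0.1 , 6.33]), array([-0.006, -0.331,  0.032]), 'rows', np.float64(2.7))
(array([-0.82,  0.1 , 12.01]), array([-0.006, -0.331,  0.032]), 'rows', np.float64(2.9))
```

```bash
python3 -m crank '[50,1.1,0.1,6.3,-0.006,-0.331,0.032, 50,1.1,0.1,6.3,-0.006,-0.331,0.032, 50,1.1,0.1,6.3,-0.006,-0.331,0.032, 50,1.1,0.1,6.3,-0.006,-0.331,0.032, 50,1.1,0.1,6.3,-0.006,-0.331,0.032, 50,1.1,0.1,6.3,-0.006,-0.331,0.032]'; python3 go.py 457.3 18 73 -10 0 0
```

```text
clock: 19.7
tcp_pos: [458.5, 17.9, 112.2]
eef_rot: [0.271, 3.128, 0.001]
contact_force: [1.0, -0.1, -0.0]
grip_width: 0.497
grip_force: 0.0
(array([ 0.13, -0.02,  6.12]), array([0.001, 0.001, 0.001]), 'rows', np.float64(1.5))
```

```bash
python3 -m crank '[50,0.1,0,2,0,0,0, 50,0.1,0,4,0,0,0, 50,0.1,0,5.7,0,0,0, 50,0.1,0,6.1,0,0,0, 50,0.1,0,6.1,0,0,0, 50,0.1,0,6.1,0,0,0]'; python3 go.py 457.3 18 73 -10 0 0; python3 -m crank '[0,0,0,0,0,0,0, 0,0,0,0,0,0,0, 0,0,0,0,0,0,0, 0,0,0,0,0,0,0, 0,0,0,0,0,0,0, 0,0,0,0,0,0,0]'; python3 -c "
from h import *
print(monitor.state()['moment'],monitor.state()['tcp_pos'])"
```

```text
clock: 20.2
tcp_pos: [458.2, 17.8, 50.8]
eef_rot: [0.271, 3.129, 0.001]
contact_force: [-0.4, -0.3, 0.2]
grip_width: 0.5
grip_force: 0.0
(array([ 0.1 , -0.  , -0.02]), array([0.001, 0.001, 0.001]), 'rows', np.float64(0.0))
clock: 20.7
tcp_pos: [457.9, 18.6, 51.3]
eef_rot: [0.273, 3.127, 0.003]
contact_force: [0.4, 5.7, 5.4]
grip_width: 0.093
grip_force: 60.3
[ 0.76615051 -0.02061124 -0.45000495] [457.90571977  18.59612463  51.28900308]
```

```bash
python3 -m crank '[0,0,0.05,0,0,0,0.12, 0,0,0.05,0,0,0,0.24, 0,0,0.05,0,0,0,0.36, 0,0,0.05,0,0,0,0.48, 0,0,0.05,0,0,0,0.6, 0,0,0.05,0,0,0,0.72, 0,0,0.05,0,0,0,0.8, 0,0,0.05,0,0,0,0.88]'; python3 -c "
from h import *
print(monitor.state()['moment'])"; python3 -m crank '[0,0,0,0,0,0,0.04, 0,0,0,0,0,0,0.08, 0,0,0,0,0,0,0.08]';  python3 -c "
from h import *
s=monitor.state();print(s['moment'],np.degrees(np.arctan2(*R.from_rotvec(s['eef_rot']).as_matrix()[1::-1,0])))"
```

```text
clock: 21.37
tcp_pos: [457.5, 18.2, 51.3]
eef_rot: [1.582, 2.712, 0.001]
contact_force: [-1.6, -1.8, 7.0]
grip_width: 0.098
grip_force: 59.3
[-0.22492415  0.32310335  0.12880287]
clock: 21.62
tcp_pos: [457.5, 18.2, 51.3]
eef_rot: [1.687, 2.649, 0.001]
contact_force: [-1.9, -1.1, 7.5]
grip_width: 0.092
grip_force: 59.3
[-0.20525954  0.35495537  0.09819874] 115.01684885178359
```

```bash
python3 -m crank '[0,0,0,0,0,0,0.04, 0,0,0,0,0,0,0.06, 0,0,0,0,0,0,0.06, 0,0,0,0,0,0,0.06]';  python3 -c "
from h import *
s=monitor.state();print(s['moment'],np.degrees(np.arctan2(*R.from_rotvec(s['eef_rot']).as_matrix()[1::-1,0])))"; python3 -m crank '[0,0,0,0,0,0,0.04, 0,0,0,0,0,0,0.05, 0,0,0,0,0,0,0.05, 0,0,0,0,0,0,0.05]';  python3 -c "
from h import *
s=monitor.state();print(s['moment'],np.degrees(np.arctan2(*R.from_rotvec(s['eef_rot']).as_matrix()[1::-1,0])))"
```

```text
clock: 21.95
tcp_pos: [457.4, 18.2, 51.2]
eef_rot: [1.763, 2.599, 0.001]
contact_force: [-1.3, -1.6, 7.3]
grip_width: 0.093
grip_force: 59.3
[-0.20010126  0.38335964  0.14273425] 111.69564605941834
clock: 22.28
tcp_pos: [457.4, 18.1, 51.2]
eef_rot: [1.825, 2.555, 0.0]
contact_force: [-1.7, -0.5, 7.9]
grip_width: 0.097
grip_force: 60.0
[-0.19734989  0.38670883  0.68032477] 108.92211870636406
```

The stop is reached: the moment rose to 0.68 N m. I'll hold, ease back, release, and rise.

```bash
python3 -m crank '[0,0,0,0,0,0,0, 0,0,0,0,0,0,0, 0,0,0,0,0,0,0, 0,0,0,0,0,0,-0.12, 0,0,0,0,0,0,-0.24, 0,0,0,0,0,0,-0.36, 0,0,0,0,0,0,-0.48, 0,0,0,0,0,0,-0.6, 0,0,0,0,0,0,-0.72, 0,0,0,0,0,0,-0.84, 0,0,0,0,0,0,-0.96, 0,0,0,0,0,0,-1.04, 50,0,0,0,0,0,-1.04, 50,0,0,0,0,0,-1.04, 50,0,0,0,0,0,-1.04, 50,0,0,0,0,0,-1.04]'; python3 -m crank '[50,0,0,-3,0,0,0, 50,0,0,-7,0,0,0, 50,0,0,-11,0,0,0, 50,0,0,-11,0,0,0, 50,0,0,-11,0,0,0]'
python3 - <<'E'
from h import *
d=Cam("scene");m0=cv2.imread("pics/scene0.png")
for n,(x0,y0,x1,y1) in dict(key=(325,170,365,200),stack=(230,130,260,165),bystanders=(200,225,310,320)).items():
    print(n,(cv2.absdiff(d.img,m0)[y0:y1,x0:x1].max(2)>40).sum())
w=Cam("wrist");c=w.proj([[457,17,82]])[0];print(c)
if 0<c[0]<640 and 0<c[1]<400:
    m=(w.img.max(2)<63).astype(np.uint8);n,l,st,ce=cv2.connectedComponentsWithStats(m,connectivity=4);x,y=c.astype(int);i=l[y,x];r=cv2.minAreaRect(np.argwhere(l==i)[:,::-1].astype(np.float32))
    P=w.plane(cv2.boxPoints(r),82)[:,:2];e=np.roll(P,-1,0)-P;L=np.linalg.norm(e,axis=1);k=L[:2].argmax();print(P.mean(0),L,np.degrees(np.arctan2(e[k][1],e[k][0])))
print(d.proj([[507.5,-254.1,73],[457,18,82]]))
E
```

```text
clock: 23.62
tcp_pos: [457.0, 18.4, 50.3]
eef_rot: [-0.321, -3.125, -0.001]
contact_force: [0.5, -1.2, -0.1]
grip_width: 0.498
grip_force: 0.0
clock: 24.03
tcp_pos: [458.4, 18.2, 162.3]
eef_rot: [0.319, 3.12, 0.001]
contact_force: [-0.5, -0.3, 0.2]
grip_width: 0.494
grip_force: 0.0
key 0
stack 262
bystanders 0
[314.2985058  209.09140495]
[454.30858216  18.93962219] [35.37059427  7.73028469 35.37113265  8.11598153] 167.9912436049978
[[243.33014421 141.50310661]
 [342.244428   180.07009101]]
```

The key is back at rest: no pixels differ from the start picture and its angle is unchanged at 168°. The bystanders haven't moved and the robot is clear, so I'm handing in.

```bash
python3 -c "
from workcell import robot
print(robot.close_job())"
```

```text
the job is handed in; nothing more can be done
None
```

The job is handed in after about 24 s; no verdict came back. Plates 13 and 10 are stacked on the post with the top about 0.4 mm below the rests, and the key was turned to its stop, held, and is back at rest.

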